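# Prop the offcut bin's lid on its stay

## Task

Open the lid of the green offcut bin and prop it up on its stay, with the stay's red pin resting fully home in the orange catch, so that the lid stays up by itself and a hand can reach inside. Let the lid down onto the stay gently: do not drop it and do not force it down. Leave the other things on the table where they are.

Things in the scene. Friction and masses are not known exactly. Their poses are not given: they have to be found in the camera images.
- bin: Green open-topped bin, 170 mm deep (x) by 260 mm wide (y) by 110 mm tall, walls 6 mm, fixed to the table, with wood offcuts in it up to about 65 mm. Origin: centre of its underside; its x axis points from the handle side (front, towards the robot) to the hinge side (back), y to the left, z up.
- lid (a joint): Angle of the grey lid (about 0.5 kg) on its hinge along the bin's back top edge, parallel to the bin's y: 0 shut, level; grows as the front edge goes up; 1.57 upright. It swings freely: let go below about 1.57 it falls shut; let go beyond 1.65 it leans back on its stop at 1.75 and stays there. Propped properly it stands at about 1.13.
- lid_hinge (a point): Middle of the lid's hinge line, in the bin's frame at x = +85 mm, y = 0, z = 110 mm.
- lid_bar (a point): Middle of the lid's handle: a round steel bar 12 mm thick, 120 mm long along the bin's y, in the plane of the lid, 40 mm beyond its front edge and 210 mm from the hinge line (the lid is 170 mm deep, 8 mm thick). It turns with the lid; being round, it can turn between pinching fingers. Shut, it is 114 mm above the table, with free space in front, behind and below.
- stay (a joint): Angle of the stay, a flat steel arm outside the bin's right (-y) wall, pivoted near the front. 0: level, free end to the back (hinge side); grows as that end rises, to 1.6. A stiff pivot (0.12 N m) holds it where it is left. With the pin home in the catch it stands at about 0.81; the catch's mouth takes the pin within about 0.1 of that and guides it home.
- stay_pivot (a point): The stay's pivot, in the bin's frame at x = -65 mm, y = -138.5 mm, z = 95.5 mm; it turns about the bin's y axis. The pin's axis is 138 mm from it.
- pin_grip (a point): Where to take hold of the red round pin, 10 mm thick, that stands out sideways (bin -y) from the stay's free end for 95 mm and ends in an 18 mm knob. A point on its axis (73.5 mm out from the stay), 95 mm above the table when the stay lies level. Round, so it can turn between pinching fingers.
- pin_seat (a point): Point on the pin's axis, 14 mm out from the stay, which rests in the catch when the lid is propped.
- catch_seat (a point): The orange catch on the lid's right (-y) edge: under a small flange two flanks form a V-shaped mouth, 42 mm wide, that opens from the lid's underside and lets itself down over the pin. The point is where the pin's axis lies when it is home in the V: 100 mm from the hinge line along the lid and 14 mm below the lid's underside plane (the hinge line lies in it).
- tin: Yellow-labelled paint tin, 84 mm across, 100 mm tall, left of the bin; leave alone. Origin: centre of underside.
- jug: Yellow round jug, 90 mm across, 200 mm tall, far right; leave alone. Origin: centre of underside.
- spray: White bottle with red cap, 64 mm across, 190 mm tall, far right; leave alone. Origin: centre of underside.
- hammer: Hammer lying left of the tin; leave alone. Origin: underside, about mid-length.
- spatula: Spatula lying right of the bin; leave alone. Origin: underside, about mid-length.
- brush: Brush lying behind the bin; leave alone. Origin: underside, about mid-length.
- sander: Cork sanding block 70 x 110 x 30 mm in front of the bin, below the lid's handle; leave alone. Origin: centre of underside.

How it is judged (in metres and radians):
At the end, for the whole second after the job is handed in: The lid is at rest between 1.03 and 1.23 rad, with the pin within 6 mm of its seat in the catch and carrying the lid (more than 0.3 N between them) (distance between pin_seat and catch_seat below 0.006 m and value of joint lid between 1.03 and 1.23 rad and contact force between lid and stay above 0.3 N and velocity of joint lid between -0.05 and 0.05 rad/s); the robot touches nothing.
It fails at once if the lid is dropped: it falls faster than 1.6 rad/s (velocity of joint lid below -1.6 rad/s).
It fails at once if the lid is forced down on the stay (more than 60 N between lid and stay) (contact force between lid and stay above 60 N).
It fails at once if a bystander is disturbed (moved more than 30 mm) (distance of any of tin, jug, spray, hammer, spatula, brush, sander from where it was at the start of the episode above 0.03 m).
It also fails if it takes over 64 s, if anything falls off the work surface, if the arm or the gripper's body presses on something with over 40 N, if the wrist force passes 120 N, or if a joint passes its speed limit or range.

## Robot

A 7-joint arm with a two-finger parallel gripper is mounted at the origin on the work surface. World frame = base frame: x ahead of the robot, y to its left, z up, the work surface at z = 0. Lengths are in mm, angles in rad, forces in N, time in s.
With the tool pointing down it reaches from about 400 to 925 mm from the base axis. Payload 5.6 kg.
Tool frame: the origin (TCP) lies on the centre line of the jaws, within the pads' length; the fingertips stand 25 mm ahead of it and the grasp point (between the pads) lies 6 mm ahead of it; z points along the fingers, y is the line along which they close (so a half turn about z gives the same grasp; the last joint's range is limited). The gripper opens to 85 mm and grips with 20 to 120 N. Pads are 22 mm wide; open, the fingers measure 114 mm over their backs; the gripper's body (76 mm by 85 mm) begins 54 mm behind the grasp point. The pads swing forward as they close: fully open they stand 13 mm farther back than shut.
Start: joints at [1.27, 0.468, -0.012, 1.603, 0.006, 1.071, -0.056], TCP at [165.679, -628.536, 256.29] pointing down, gripper open.
Joint ranges: [-2.53, 2.53], [-0.31, 2.02], [-1.57, 1.55], [0.28, 2.44], [-1.29, 4.43], [0.15, 1.84], [-2.92, 2.92]. Speed limits (rad/s): [2.57, 2.57, 3.14, 3.14, 3.14, 3.14, 3.14].

## Interface

Orientations are given as a 3x3 rotation matrix whose columns are the frame's x, y, z axes.
In Python, from cell import sense, capture, job_done, masks_of gives the robot as it stands. The module is installed in compiled form; this text tells all that it offers.
- The arm moves only by the tool play_rows, never from a script. Its arguments are lists of equal length, an entry for each row: "travel": the shift along the tool's x, y, z in m, a list of three; "twist": the turn about the tool's z in rad; "grip": the opening, from -1 (shut) to 1 (fully open). In form: {"travel": [[x, y, z], ...], "twist": [twist, ...], "grip": [grip, ...]}. A call has 1 to 12 rows; each row shifts and turns the commanded pose from where the row before left it, along the tool's axes as they then stand; what a row does not reach is not made up. A row lasts 1/10 s, in which the tool goes at most 50 mm and 8.59 degrees, less where a joint would pass 70% of its speed; a pose out of reach is approached as far as the arm can. A call is refused whole if a number of a shift passes 0.05 or a number of a turn 0.15, either way. A call with a gripper value outside its range is refused whole. The fingers move at their own pace and stop on an object; "squeeze" is the grip in N (left out, the last holds). Time passes only in rows, so rows that do not move let the fingers close. It gives the time, the measured TCP pose, the force, the opening and the grip force at its end, in the units of the state.
- sense(): the state, without advancing time (a new reading comes with each control period).
- capture(name): name is "scene" or "side" or "wrist"; returns a dict with "img" (420x560x3 uint8, blue, green, red), "K" (3x3 intrinsics, pixels), "rvec" (rotation vector, rad) and "tvec" (3), from world to camera coordinates, as OpenCV has them. Camera axes: x right, y down, z forward; pixel columns grow to the right and rows downward; lengths in mm; the calibration is good to about 2 mm. The wrist camera is an equidistant fisheye: a pixel r from the principal point sees the ray r / f radians off the axis. A picture is of the moment at which its call begins. There is no depth.
- job_done(): hands the job in; it is judged then, once.
Trained networks look in the newest picture that a camera, given by its name, has taken for a name from the list of things; names that differ only in an ending like _2 or _b are one class to them, and where a whole thing is asked for, a point or a joint stands for the part that bears it (a point fixed in the world has none). Each returns a list of dicts, best first, with "score" (0 to 1); they miss things now and then, are a little off and sometimes report something else, mostly with a low value. They report only what shows in the picture. A call takes as long as a camera call.
- masks_of(label, camera): "mask" (420x560 bool, what is visible of it) and "rect" ([left, top, right, bottom] in pixels, round what is visible of it).
The state is a dict: "time": time; "joint_positions": joint angles; "qd": joint speeds; "joint_efforts": joint torques, N m; "tool_pos": TCP position; "orientation": TCP orientation; "force": force on the tool from outside, world axes, zero at the start; "moment": the same for the moment, N m; "opening": finger opening in mm; "grasp_force": force on a finger pad.
Only numpy, scipy, OpenCV 4.12 (cv2) and the standard library are available. Lean on these libraries where they do the work, as an engineer would, in place of code of your own. Each camera call takes 0.05 s, during which the arm holds its last target. There are 200 camera calls.

## Working session

There is one attempt and no reset: what is moved stays moved. The work goes in short steps, Python scripts to look and compute and a tool call to move; the robot and the scene stay as the last step left them, time stands still between calls to the robot, and variables do not carry over. Pictures are saved under pics/ and viewed, at most 10 in all, crops included, and the job is handed in when it is done.

Besides the shell and the picture viewer there is one more tool, called after "Emit:" by a JSON object that holds its "method" and its "body". play_rows: Moves the arm, as the interface text tells. Its arguments: {"type":"object","properties":{"travel":{"type":"array"},"twist":{"type":"array"},"grip":{"type":"array"},"squeeze":{"type":"number"}},"required":["travel","twist","grip"]}

```bash
mkdir -p pics; python3 - <<'E'
from cell import *
import cv2,numpy as np
s=sense();print(s)
for c in ["scene","side","wrist"]:
    d=capture(c);cv2.imwrite(f"pics/{c}0.png",d["img"]);print(c,d["K"].tolist(),d["rvec"],d["tvec"])
    for l in ["bin","lid","lid_bar","stay","pin_grip","catch_seat","sander","spatula","tin"]:
        for m in masks_of(l,c)[:2]:
            ys,xs=np.nonzero(m["mask"]);print(l,round(m["score"],2),m["rect"],xs.mean().round(1),ys.mean().round(1))
a=[cv2.imread(f"pics/{c}0.png") for c in ["scene","side"]]
E
```

```text
{'time': 0.0, 'joint_positions': array([ 1.27001629,  0.46839064, -0.01163311,  1.60362778,  0.00602834,
        1.07143747, -0.05628955]), 'qd': array([-7.87508366e-05,  1.54408769e-03,  1.71697070e-03,  1.99395136e-03,
       -2.73690833e-04,  6.44149862e-04, -8.30792762e-04]), 'joint_efforts': array([ 1.51116317e-03, -5.32374501e+01,  2.24675448e-02, -2.51294106e+01,
        1.14956274e-02,  7.87328667e-03, -6.58636196e-06]), 'tool_pos': array([ 165.51969879, -628.02710364,  255.32787261]), 'orientation': array([[ 9.66961543e-01,  2.54921588e-01, -5.98357478e-04],
       [ 2.54922253e-01, -9.66960009e-01,  1.72810458e-03],
       [-1.38056589e-04, -1.82354530e-03, -9.99998328e-01]]), 'force': array([ 0.14995429, -0.20673123,  0.39022423]), 'moment': array([-0.00614452,  0.01083234,  0.00082191]), 'grasp_force': 0.0, 'opening': 85.65203617085339}
scene [[501.94006645371917, 0.0, 279.8027447109591], [0.0, 501.94006645371917, 208.40782085474615], [0.0, 0.0, 1.0]] [ 1.22619855  2.15935688 -1.09254643] [ 287.94941545 -213.54908875 1924.61409249]
bin 0.59 [177.9, 174.2, 310.5, 255.6] 25
[... 499 characters left out ...]
84.03988483 1333.74432618]
bin 0.56 [248.6, 155.5, 330.1, 250.3] 286.6 205.6
lid 0.69 [253.6, 169.2, 328.8, 222.6] 287.8 194.9
lid_bar 0.62 [253.1, 167.1, 327.2, 220.9] 288.1 195.2
pin_grip 0.45 [275.3, 160.8, 281.5, 172.4] 278.9 164.9
catch_seat 0.94 [250.6, 167.5, 329.4, 218.9] 288.5 195.2
catch_seat 0.52 [276.2, 157.2, 281.0, 173.3] 279.2 164.7
sander 0.58 [323.4, 207.3, 349.0, 238.1] 334.2 225.2
tin 0.56 [256.0, 228.5, 288.4, 276.5] 270.8 252.7
tin 0.34 [230.9, 203.9, 251.6, 242.1] 240.1 226.5
wrist [[325.19226210127806, 0.0, 278.1474837121101], [0.0, 325.19226210127806, 212.2730295860439], [0.0, 0.0, 1.0]] [-2.30439432  1.77447967  0.25105554] [-649.14737988  -36.81754675  379.32638884]
```

View pics/scene0.png

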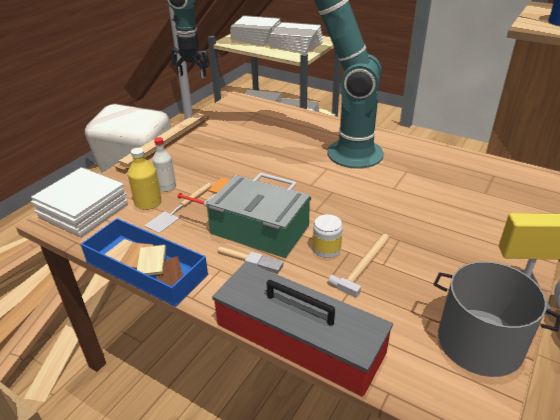

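View pics/side0.png

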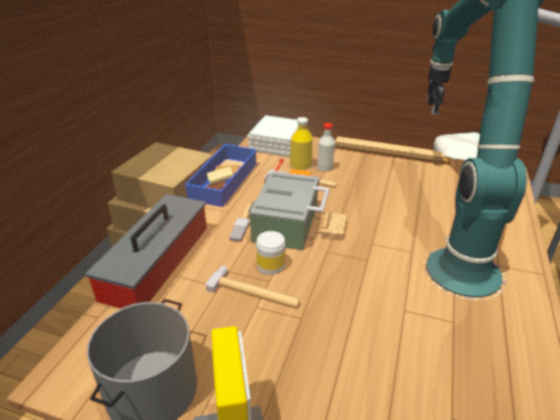

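The scene camera looks from behind the bin (bin about 255,210; handle at 275,182; red pin at 190,198). The side camera shows the bin at about (287,205), the handle at 322,197 and the pin at 278,165. Next I'll zoom in for a model fit.

```bash
python3 - <<'E'
import cv2,numpy as np
a=cv2.imread("pics/scene0.png")[165:265,165:325];b=cv2.imread("pics/side0.png")[145:255,230:360]
cv2.imwrite("pics/c1.png",cv2.resize(a,None,fx=5,fy=5,interpolation=cv2.INTER_CUBIC))
cv2.imwrite("pics/c2.png",cv2.resize(b,None,fx=5,fy=5,interpolation=cv2.INTER_CUBIC))
E
```

```text
(no output)
```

View pics/c1.png

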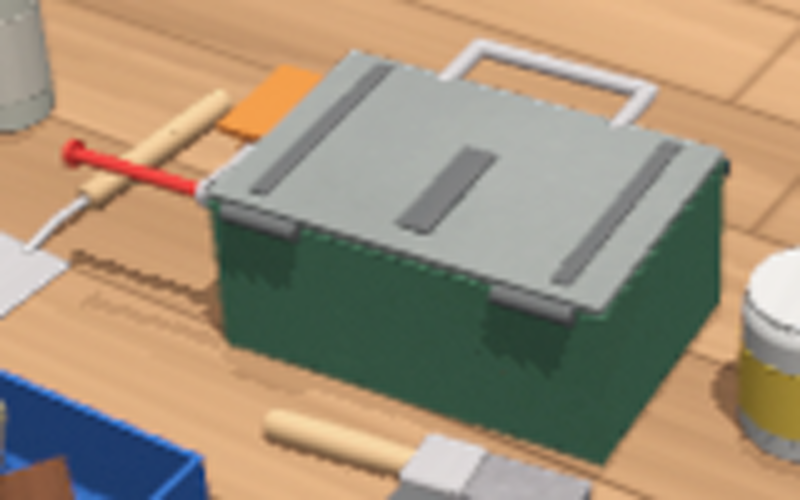

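View pics/c2.png

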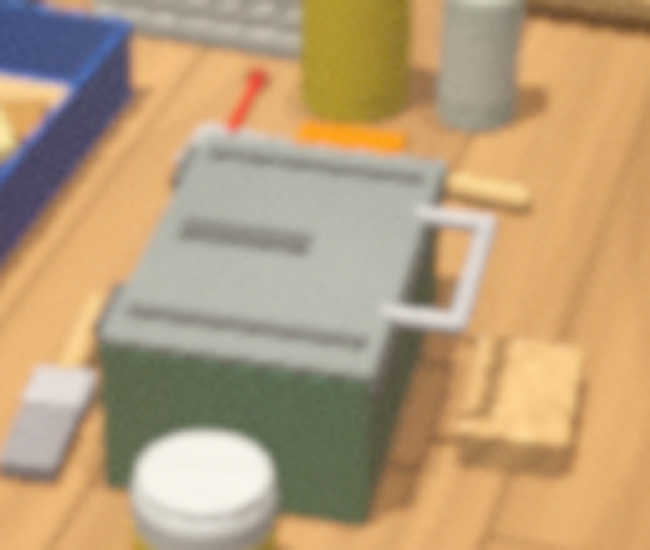

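Handle bar ends are at scene crop (482,43)/(655,90) and side crop (490,218)/(462,323). The knob is at scene (72,152) and side (258,78). I can also see the lid and base corners, so I'll fit x, y and yaw.

```bash
cat > h.py <<'E'
import cv2,numpy as np
from scipy.optimize import least_squares
def cam(d): return d["K"],d["rvec"],d["tvec"]
def proj(d,P): return cv2.projectPoints(np.asarray(P,float).reshape(-1,3),np.array(d["rvec"]),np.array(d["tvec"]),np.array(d["K"]),None)[0].reshape(-1,2)
def tri(ds,uv):
    Ps=[np.array(d["K"])@np.c_[cv2.Rodrigues(np.array(d["rvec"]))[0],np.array(d["tvec"])] for d in ds]
    X=cv2.triangulatePoints(Ps[0],Ps[1],np.array(uv[0],float),np.array(uv[1],float));return (X[:3]/X[3]).ravel()
def w(p,P):
    P=np.asarray(P,float).reshape(-1,3);c,s=np.cos(p[2]),np.sin(p[2])
    return P@np.array([[c,-s,0],[s,c,0],[0,0,1]]).T+[p[0],p[1],0]
E
python3 - <<'E'
from h import *
from cell import *
S,D=capture("scene"),capture("side")
sc=lambda x,y:(x/5+164.6,y/5+164.6)
sd=lambda x,y:(x/5+229.6,y/5+144.6)
print("bar R",tri([S,D],[sc(482,43),sd(490,218)]),"bar L",tri([S,D],[sc(655,90),sd(462,323)]))
print("knob",tri([S,D],[sc(72,152),sd(258,78)]))
print("lidFL",tri([S,D],[sc(725,155),sd(372,375)]),"lidFR",tri([S,D],[sc(358,52),sd(442,162)]))
M=[(S,(-125,-57,114),sc(482,43)),(S,(-125,57,114),sc(655,90)),(S,(85,-130,0),sc(230,343)),(S,(85,130,0),sc(603,463)),
(S,(-85,-130,118),sc(358,52)),(S,(-85,130,118),sc(725,155)),
(D,(-125,-57,114),sd(490,218)),(D,(-125,57,114),sd(462,323)),(D,(-85,130,0),sd(360,518)),(D,(85,130,0),sd(108,480)),
(D,(-85,130,118),sd(372,375)),(D,(-85,-130,118),sd(442,162)),(D,(85,130,118),sd(103,340))]
f=lambda p:np.concatenate([(proj(d,w(p,P))-u).ravel() for d,P,u in M])
r=least_squares(f,[650,-100,0],loss="soft_l1",x_scale=[10,10,.1]);p=r.x
print(p,np.round(f(p).reshape(-1,2),1).tolist())
print("bar mid",w(p,(-125,0,114)),"knob pred",w(p,(73,-240,95)),"pingrip",w(p,(73,-212,95)))
print(np.round(proj(S,w(p,(73,-240,95)))-sc(72,152),1),np.round(proj(D,w(p,(73,-240,95)))-sd(258,78),1))
np.save("p.npy",p)
E
```

```text
bar R [ 450.72373536 -131.56240714  118.65014893] bar L [439.3190807  -10.64202188 116.06503998]
knob [ 663.39750091 -292.63358863  105.67918112]
lidFL [477.09757586  59.27335645 114.99300469] lidFR [ 498.93811608 -194.17768087  118.20959244]
[ 5.70117247e+02 -6.28374358e+01  7.95619438e-02] [[0.5, 0.9], [-1.9, -0.0], [-0.7, -0.1], [0.1, 0.6], [-0.8, -1.1], [0.4, -1.6], [-0.2, 2.0], [-0.3, -0.1], [1.4, 2.3], [-0.6, 1.6], [0.3, 0.0], [1.1, -0.2], [-0.8, -1.0]]
bar mid [[445.5126697  -72.77218971 114.        ]] knob pred [[ 661.96104749 -296.27632781   95.        ]] pingrip [[ 659.73566262 -268.36490252   95.        ]]
[[-0.2  2.2]] [[0.6 2.3]]
```

Fit is consistent: bin at (570,-63), yaw 0.08, bar height 114–118, and bar 120 mm long. The first move goes above the bar.

Emit:
{"method": "play_rows", "body": {"travel": [[0.0206,-0.0232,0],[0.0206,-0.0232,0],[0.0206,-0.0232,0],[0.0206,-0.0232,0],[0.0206,-0.0232,0],[0.0206,-0.0232,0],[0.0206,-0.0232,0],[0.0206,-0.0232,0],[0.0206,-0.0232,0],[0.0206,-0.0232,0]], "twist": [0,0,0,0,0,0,0,0,0,0], "grip": [-0.3,-0.3,-0.3,-0.3,-0.3,-0.3,-0.3,-0.3,-0.3,-0.3], "squeeze": 40}}

```text
time: 2.6
tool_pos: [306.2, -350.6, 256.5]
orientation: [[0.967, 0.255, 0.0], [0.255, -0.967, -0.001], [0.0, 0.001, -1.0]]
force: [0.6, 0.4, -0.5]
opening: 30.2
grasp_force: 0.0
```

Emit:
{"method": "play_rows", "body": {"travel": [[0.0206,-0.0232,0],[0.0206,-0.0232,0],[0.0206,-0.0232,0],[0.0206,-0.0232,0],[0.0206,-0.0232,0],[0.0206,-0.0232,0],[0.0206,-0.0232,0],[0.0206,-0.0232,0],[0.0206,-0.0232,0],[0.0206,-0.0232,0]], "twist": [0,0,0,0,0,0,0,0,0,0], "grip": [-0.3,-0.3,-0.3,-0.3,-0.3,-0.3,-0.3,-0.3,-0.3,-0.3]}}

```text
time: 3.6
tool_pos: [446.3, -73.8, 256.6]
orientation: [[0.967, 0.255, 0.001], [0.255, -0.967, -0.0], [0.001, 0.001, -1.0]]
force: [0.3, -0.5, 0.1]
opening: 29.9
grasp_force: 0.0
```

Emit:
{"method": "play_rows", "body": {"travel": [[0,0,0],[0,0,0],[0,0,0],[0,0,0],[0,0,0],[0,0,0],[0,0,0],[0,0,0],[0,0,0],[0,0,0],[0,0,0],[0,0,0]], "twist": [-0.127,-0.127,-0.127,-0.127,-0.127,-0.127,-0.127,-0.127,-0.127,-0.127,-0.123,0], "grip": [-0.3,-0.3,-0.3,-0.3,-0.3,-0.3,-0.3,-0.3,-0.3,-0.3,-0.3,-0.3]}}

```text
time: 4.8
tool_pos: [445.8, -74.9, 256.4]
orientation: [[-0.08, 0.997, 0.0], [0.997, 0.08, -0.0], [-0.0, 0.0, -1.0]]
force: [-0.0, -1.0, 0.3]
opening: 30.2
grasp_force: 0.0
```

```bash
python3 - <<'E'
from h import *
from cell import *
s=sense();p=np.load("p.npy");R=s["orientation"];t=s["tool_pos"]
print(s["time"],t,s["opening"],s["joint_positions"].round(2));print(R.round(3),"y ang",np.arctan2(R[1,1],R[0,1]))
print("tool delta to bar",R.T@(w(p,(-125,0,120))[0]-t))
d=capture("wrist");print("T",d["rvec"],d["tvec"])
# fisheye refine: project predicted bar ends
Rc=cv2.Rodrigues(np.array(d["rvec"]))[0]
def fp(P):
    c=Rc@np.asarray(P)+np.array(d["tvec"]).ravel();th=np.arctan2(np.hypot(c[0],c[1]),c[2]);K=d["K"]
    return np.array([K[0][2],K[1][2]])+K[0][0]*th*c[:2]/np.hypot(c[0],c[1])
im=d["img"].copy()
for P in [(-125,-60,114),(-125,60,114),(-85,-130,118),(-85,130,118),(85,-130,118),(85,130,118),(73,-240,95),(73,-240,105)]:
    u=fp(w(p,P)[0]);print(P,u.round(1));cv2.drawMarker(im,tuple(int(round(v)) for v in u),(255,0,255),0,9,1)
cv2.imwrite("pics/w1.png",im)
S,D=capture("scene"),capture("side")
for n in ["jug","spray"]:
    b=[]
    for c in ["scene","side"]:
        m=masks_of(n,c); b.append([( (q["rect"][0]+q["rect"][2])/2,q["rect"][1],round(q["score"],2)) for q in m[:1]])
    print(n,b, tri([S,D],[b[0][0][:2],b[1][0][:2]]) if b[0] and b[1] else "")
E
```

```text
4.8 [445.84654413 -74.9362805  256.40269538] 30.20603623164903 [ 0.64  0.19 -0.6   2.04  0.13  0.96  0.05]
[[-0.08   0.997  0.   ]
 [ 0.997  0.08  -0.   ]
 [-0.     0.    -1.   ]] y ang 0.08008512231789855
tool delta to bar [  2.20180156  -0.19457426 136.40236171]
T [-2.85961798 -0.11572957 -0.01452005] [-437.99202333 -141.79161617  349.68711584]
(-125, -60, 114) [278.1 270.5]
(-125, 60, 114) [278.3 132.2]
(-85, -130, 118) [318.9 335. ]
(-85, 130, 118) [329.5  46.5]
(85, -130, 118) [469.  321.7]
(85, 130, 118) [505.6  72.2]
(73, -240, 95) [429.6 380.5]
(73, -240, 105) [432.2 385.6]
jug [[(146.1, 148.8, 0.62)], [(301.2, 119.1, 0.69)]] [ 631.47571254 -433.56159631  213.38844828]
spray [[(163.60000000000002, 135.0, 0.89)], [(325.29999999999995, 145.6, 0.57)]] [ 524.61849355 -455.24577226  162.44366447]
```

View pics/w1.png

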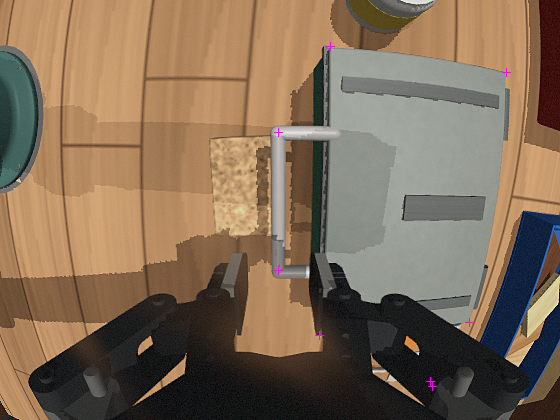

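The wrist overlay matches: bar ends land on (278,132) and (278,270), lid corners within a pixel or two. Next: descend and pinch the bar.

Emit:
{"method": "play_rows", "body": {"travel": [[0.002,0,0.0114],[0,0,0.0114],[0,0,0.0114],[0,0,0.0114],[0,0,0.0114],[0,0,0.0114],[0,0,0.0114],[0,0,0.0114],[0,0,0.0114],[0,0,0.0114],[0,0,0.0114],[0,0,0.011]], "twist": [0,0,0,0,0,0,0,0,0,0,0,0], "grip": [-0.3,-0.3,-0.3,-0.3,-0.3,-0.3,-0.3,-0.3,-0.3,-0.3,-0.3,-0.3]}}

```text
time: 6.35
tool_pos: [445.6, -72.8, 118.9]
orientation: [[-0.08, 0.997, -0.0], [0.997, 0.08, 0.0], [0.0, -0.0, -1.0]]
force: [0.3, -1.2, -0.3]
opening: 29.6
grasp_force: 0.0
```

Emit:
{"method": "play_rows", "body": {"travel": [[0,0,0],[0,0,0],[0,0,0],[0,0,0],[0,0,0],[0,0,0]], "twist": [0,0,0,0,0,0], "grip": [-1,-1,-1,-1,-1,-1], "squeeze": 40}}

```text
time: 6.95
tool_pos: [445.4, -72.7, 119.9]
orientation: [[-0.08, 0.997, -0.0], [0.997, 0.08, 0.0], [0.0, -0.0, -1.0]]
force: [-2.0, 1.7, -2.8]
opening: 10.7
grasp_force: 38.9
```

```bash
cat > arc.py <<'E'
import numpy as np
def rows(a,b,n,r,f):
    t=np.linspace(a,b,n+1);P=np.array([f(x) for x in t]);d=np.diff(P,axis=0)
    print([[0,round(y/1000,4),round(-z/1000,4)] for y,z in d], P[-1].round(1))
lid=lambda t:(85-210*np.cos(t),114+210*np.sin(t))
E
python3 -c "
from arc import *
for a,b in [(0,.5),(.5,1.0),(1,1.45),(1.45,1.74)]: rows(a,b,10,210,lid)"
```

```text
[[0, np.float64(0.0003), np.float64(-0.0105)], [0, np.float64(0.0008), np.float64(-0.0105)], [0, np.float64(0.0013), np.float64(-0.0104)], [0, np.float64(0.0018), np.float64(-0.0103)], [0, np.float64(0.0023), np.float64(-0.0102)], [0, np.float64(0.0029), np.float64(-0.0101)], [0, np.float64(0.0034), np.float64(-0.0099)], [0, np.float64(0.0038), np.float64(-0.0098)], [0, np.float64(0.0043), np.float64(-0.0096)], [0, np.float64(0.0048), np.float64(-0.0093)]] [-99.3 214.7]
[[0, np.float64(0.0053), np.float64(-0.0091)], [0, np.float64(0.0057), np.float64(-0.0088)], [0, np.float64(0.0061), np.float64(-0.0085)], [0, np.float64(0.0066), np.float64(-0.0082)], [0, np.float64(0.007), np.float64(-0.0079)], [0, np.float64(0.0073), np.float64(-0.0075)], [0, np.float64(0.0077), np.float64(-0.0071)], [0, np.float64(0.0081), np.float64(-0.0067)], [0, np.float64(0.0084), np.float64(-0.0063)], [0, np.float64(0.0087), np.float64(-0.0059)]] [-28.5 290.7]
[[0, np.float64(0.0081), np.float64(-0.0049)], [0, np.float64(0.0083), np.float64(-0.0046)], [0, np.float64(0.0085), np.float64(-0.0042)], [0, np.float64(0.0087), np.float64(-0.0038)], [0, np.float64(0.0088), np.float64(-0.0034)], [0, np.float64(0.009), np.float64(-0.003)], [0, np.float64(0.0091), np.float64(-0.0026)], [0, np.float64(0.0092), np.float64(-0.0022)], [0, np.float64(0.0093), np.float64(-0.0018)], [0, np.float64(0.0094), np.float64(-0.0013)]] [ 59.7 322.5]
[[0, np.float64(0.0061), np.float64(-0.0006)], [0, np.float64(0.0061), np.float64(-0.0005)], [0, np.float64(0.0061), np.float64(-0.0003)], [0, np.float64(0.0061), np.float64(-0.0001)], [0, np.float64(0.0061), np.float64(0.0001)], [0, np.float64(0.0061), np.float64(0.0002)], [0, np.float64(0.0061), np.float64(0.0004)], [0, np.float64(0.0061), np.float64(0.0006)], [0, np.float64(0.006), np.float64(0.0008)], [0, np.float64(0.006), np.float64(0.0009)]] [120.4 321. ]
```

```bash
sed -i 's/^lid=.*/lid=lambda t:(85-210*np.cos(t)+4*np.sin(t),110+210*np.sin(t)+4*np.cos(t))/; s/\[0,round(y\/1000,4),round(-z\/1000,4)\]/[0,float(round(y\/1000,4)),float(round(-z\/1000,4))]/' arc.py
python3 -c "
from arc import *
for a,b in [(0,.5),(.5,1.0),(1,1.45),(1.45,1.75)]: rows(a,b,10,210,lid)"
```

```text
[[0, 0.0005, -0.0105], [0, 0.001, -0.0105], [0, 0.0015, -0.0104], [0, 0.002, -0.0103], [0, 0.0025, -0.0102], [0, 0.003, -0.0101], [0, 0.0035, -0.0099], [0, 0.004, -0.0097], [0, 0.0045, -0.0095], [0, 0.005, -0.0092]] [-97.4 214.2]
[[0, 0.0054, -0.009], [0, 0.0059, -0.0087], [0, 0.0063, -0.0084], [0, 0.0067, -0.0081], [0, 0.0071, -0.0077], [0, 0.0075, -0.0074], [0, 0.0078, -0.007], [0, 0.0082, -0.0066], [0, 0.0085, -0.0062], [0, 0.0088, -0.0057]] [-25.1 288.9]
[[0, 0.0082, -0.0048], [0, 0.0084, -0.0044], [0, 0.0086, -0.004], [0, 0.0087, -0.0036], [0, 0.0089, -0.0032], [0, 0.009, -0.0028], [0, 0.0091, -0.0024], [0, 0.0092, -0.002], [0, 0.0093, -0.0016], [0, 0.0094, -0.0012]] [ 63.7 319. ]
[[0, 0.0063, -0.0005], [0, 0.0063, -0.0004], [0, 0.0063, -0.0002], [0, 0.0063, 0.0], [0, 0.0063, 0.0002], [0, 0.0063, 0.0004], [0, 0.0063, 0.0006], [0, 0.0063, 0.0008], [0, 0.0062, 0.001], [0, 0.0062, 0.0011]] [126.4 315.9]
```

Emit:
{"method": "play_rows", "body": {"travel": [[0,0.0005,-0.0105],[0,0.001,-0.0105],[0,0.0015,-0.0104],[0,0.002,-0.0103],[0,0.0025,-0.0102],[0,0.003,-0.0101],[0,0.0035,-0.0099],[0,0.004,-0.0097],[0,0.0045,-0.0095],[0,0.005,-0.0092]], "twist": [0,0,0,0,0,0,0,0,0,0], "grip": [-1,-1,-1,-1,-1,-1,-1,-1,-1,-1]}}

```text
time: 7.95
tool_pos: [472.3, -70.5, 220.7]
orientation: [[-0.08, 0.997, -0.003], [0.997, 0.08, 0.0], [0.0, -0.003, -1.0]]
force: [-4.8, 2.5, -1.4]
opening: 10.5
grasp_force: 38.8
```

```bash
python3 - <<'E'
from h import *
from cell import *
D=capture("side");cv2.imwrite("pics/s2.png",cv2.resize(D["img"][100:270,210:380],None,fx=3.5,fy=3.5));s=sense();print(s["tool_pos"],s["force"],s["opening"],s["grasp_force"])
E
```

```text
[473.0641861  -70.45765785 222.02755391] [-8.30316515  2.69629963  1.59164812] 10.606287850921154 39.16348099708557
```

View pics/s2.png

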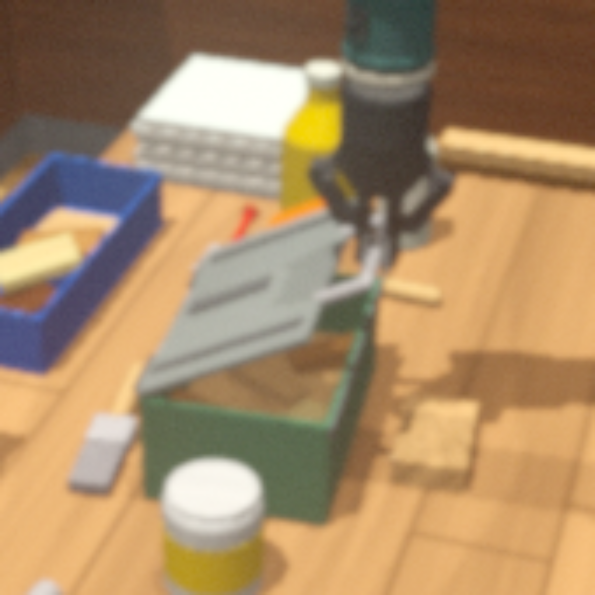

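The lid is rising with the bar held in the gripper (about 375,240 in the crop), and the sander has not moved. I'll continue along the arc.

Emit:
{"method": "play_rows", "body": {"travel": [[0,0.0054,-0.009],[0,0.0059,-0.0087],[0,0.0063,-0.0084],[0,0.0067,-0.0081],[0,0.0071,-0.0077],[0,0.0075,-0.0074],[0,0.0078,-0.007],[0,0.0082,-0.0066],[0,0.0085,-0.0062],[0,0.0088,-0.0057]], "twist": [0,0,0,0,0,0,0,0,0,0], "grip": [-1,-1,-1,-1,-1,-1,-1,-1,-1,-1]}}

```text
time: 9.0
tool_pos: [544.0, -64.7, 297.8]
orientation: [[-0.08, 0.997, -0.003], [0.997, 0.08, -0.002], [-0.001, -0.003, -1.0]]
force: [-12.3, 2.1, 14.4]
opening: 10.6
grasp_force: 40.3
```

Emit:
{"method": "play_rows", "body": {"travel": [[0,0.0082,-0.0048],[0,0.0084,-0.0044],[0,0.0086,-0.004],[0,0.0087,-0.0036],[0,0.0089,-0.0032],[0,0.009,-0.0028],[0,0.0091,-0.0024],[0,0.0092,-0.002],[0,0.0093,-0.0016],[0,0.0094,-0.0012]], "twist": [0,0,0,0,0,0,0,0,0,0], "grip": [-1,-1,-1,-1,-1,-1,-1,-1,-1,-1]}}

```text
time: 10.0
tool_pos: [634.8, -57.2, 326.3]
orientation: [[-0.08, 0.997, 0.002], [0.997, 0.08, 0.0], [0.0, 0.002, -1.0]]
force: [0.1, 3.7, -7.1]
opening: 10.5
grasp_force: 40.0
```

Emit:
{"method": "play_rows", "body": {"travel": [[0,0.0063,-0.0005],[0,0.0063,-0.0004],[0,0.0063,-0.0002],[0,0.0063,0.0],[0,0.0063,0.0002],[0,0.0063,0.0004],[0,0.0063,0.0006],[0,0.0063,0.0008],[0,0.0062,0.001],[0,0.003,0.0005],[0,0,0]], "twist": [0,0,0,0,0,0,0,0,0,0,0], "grip": [-1,-1,-1,-1,-1,-1,-1,-1,-1,-1,-1]}}

```text
time: 11.1
tool_pos: [693.4, -52.4, 322.1]
orientation: [[-0.08, 0.997, -0.0], [0.997, 0.08, 0.001], [0.001, -0.0, -1.0]]
force: [-1.6, 4.0, 2.1]
opening: 10.3
grasp_force: 43.1
```

```bash
python3 - <<'E'
from h import *
from cell import *
p=np.load("p.npy");s=sense();R=s["orientation"];g=s["tool_pos"]+6*R[:,2]
c,q=np.cos(p[2]),np.sin(p[2]);b=np.array([[c,q],[-q,c]])@(g[:2]-p[:2]);v=np.array([b[0]-85,g[2]-110]);print("grasp bin",b,g[2],"r",np.hypot(*v),"theta",np.pi-np.arctan2(v[1],v[0])-4/210*-1)
print("now",s["time"],s["joint_positions"].round(2),s["force"])
d=capture("scene");cv2.imwrite("pics/s3.png",cv2.resize(d["img"][80:280,130:340],None,fx=2.9,fy=2.9))
E
```

```text
grasp bin [123.70671388   0.62264768] 316.08394028441546 r 209.6873867039609 theta 1.7755011422476161
now 11.1 [ 0.38  0.56 -0.54  1.38  0.29  1.28 -0.1 ] [-1.55827203  4.03397579  2.14556024]
```

View pics/s3.png

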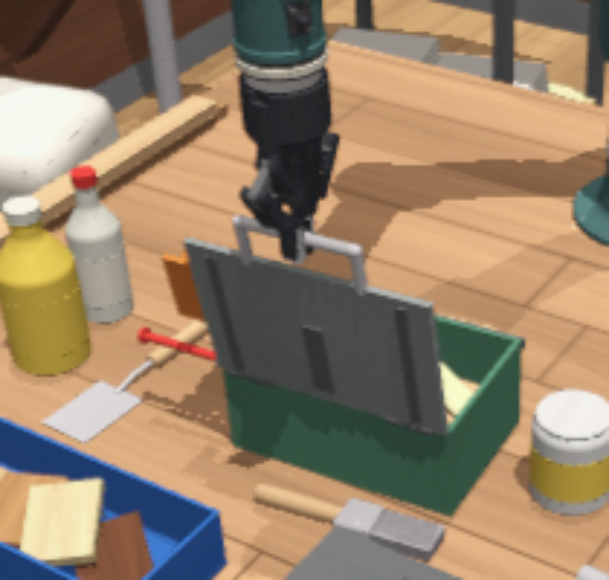

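The lid stands at about 1.74 rad and leans back past upright; the pin is at (175,345) in the crop and nothing else has moved. I'll release the bar, rise, and go above the pin.

Emit:
{"method": "play_rows", "body": {"travel": [[0,0,0],[0,0,0],[0,0,0],[0,0,0],[0,0,-0.01],[0,0,-0.015],[0,0,-0.02],[0,0,-0.02],[0,0,-0.02]], "twist": [0,0,0,0,0,0,0,0,0], "grip": [-0.3,-0.3,-0.3,-0.3,-0.3,-0.3,-0.3,-0.3,-0.3]}}

```text
time: 12.05
tool_pos: [693.1, -52.9, 410.3]
orientation: [[-0.08, 0.997, 0.002], [0.997, 0.08, -0.0], [-0.0, 0.002, -1.0]]
force: [0.4, -0.0, -0.3]
opening: 29.7
grasp_force: 0.0
```

Emit:
{"method": "play_rows", "body": {"travel": [[-0.0196,-0.0046,0],[-0.0196,-0.0046,0],[-0.0196,-0.0046,0],[-0.0196,-0.0046,0],[-0.0196,-0.0046,0],[-0.0196,-0.0046,0],[-0.0196,-0.0046,0],[-0.0196,-0.0046,0],[-0.0196,-0.0046,0],[-0.0196,-0.0046,0],[-0.0196,-0.0046,0],[0,0,0]], "twist": [0,0,0,0,0,0,0,0,0,0,0,0], "grip": [-0.1,-0.1,-0.1,-0.1,-0.1,-0.1,-0.1,-0.1,-0.1,-0.1,-0.1,-0.1]}}

```text
time: 13.25
tool_pos: [658.6, -276.8, 406.9]
orientation: [[-0.074, 0.997, -0.001], [0.997, 0.074, -0.002], [-0.002, -0.001, -1.0]]
force: [0.1, -0.1, -0.3]
opening: 38.3
grasp_force: 0.0
```

```bash
cat >> h.py <<'E'
def binf(p,g):
    c,q=np.cos(p[2]),np.sin(p[2]);b=np.array([[c,q],[-q,c]])@(g[:2]-p[:2]);return np.array([b[0],b[1],g[2]])
def fp(d,P):
    c=cv2.Rodrigues(np.array(d["rvec"]))[0]@np.asarray(P)+np.array(d["tvec"]).ravel();th=np.arctan2(np.hypot(c[0],c[1]),c[2]);K=d["K"]
    return np.array([K[0][2],K[1][2]])+K[0][0]*th*c[:2]/np.hypot(c[0],c[1])
E
python3 - <<'E'
from h import *
from cell import *
p=np.load("p.npy");s=sense();print(binf(p,s["tool_pos"]),s["opening"],s["time"],s["force"])
d=capture("wrist");im=d["img"].copy()
for st in (0,.07,.14):
  for y in (-150,-212,-238):
    u=fp(d,w(p,(-65+138*np.cos(st),y,95.5+138*np.sin(st)))[0]);print(st,y,u.round(1));cv2.drawMarker(im,tuple(int(round(v)) for v in u),[(255,0,255),(255,255,0),(0,255,0)][int(round(st/.07))],0,7,1)
cv2.imwrite("pics/w2.png",im)
E
```

```text
[  71.20752986 -220.35096327  406.94028074] 38.33247615618622 13.25 [ 0.08220413 -0.1491587  -0.33170469]
0 -150 [280.  121.3]
0 -212 [280.1 167.9]
0 -238 [280.2 187. ]
0.07 -150 [279.7 121.3]
0.07 -212 [279.9 169. ]
0.07 -238 [280.  188.5]
0.14 -150 [278.9 121.4]
0.14 -212 [279.1 170.1]
0.14 -238 [279.2 190. ]
```

View pics/w2.png

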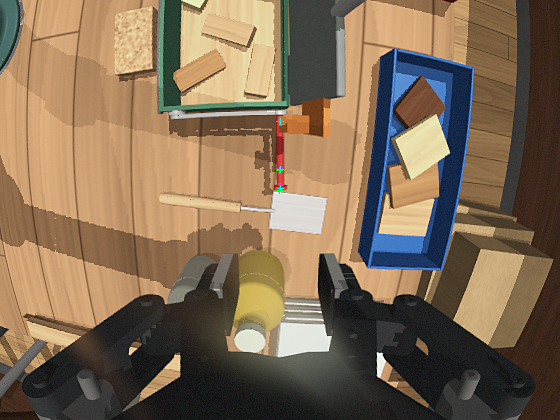

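The pin lies exactly along the predicted line at (280,121–188), and the catch is clear to its right. Descending to it.

Emit:
{"method": "play_rows", "body": {"travel": [[0.006,0.0018,0.025],[0,0,0.025],[0,0,0.025],[0,0,0.025],[0,0,0.025],[0,0,0.025],[0,0,0.025],[0,0,0.025],[0,0,0.025],[0,0,0.025],[0,0,0.025],[0,0,0.02]], "twist": [0,0,0,0,0,0,0,0,0,0,0,0], "grip": [-0.1,-0.1,-0.1,-0.1,-0.1,-0.1,-0.1,-0.1,-0.1,-0.1,-0.1,-0.1]}}

```text
time: 14.5
tool_pos: [661.1, -263.8, 111.1]
orientation: [[-0.082, 0.997, -0.001], [0.997, 0.082, 0.002], [0.002, -0.001, -1.0]]
force: [-0.2, -0.1, 0.5]
opening: 38.3
grasp_force: 0.0
```

```bash
python3 - <<'E'
from h import *
from cell import *
p=np.load("p.npy");s=sense();print(binf(p,s["tool_pos"]),s["opening"],s["time"],s["force"],s["orientation"].round(3))
D=capture("side");S=capture("scene")
a=cv2.resize(S["img"][150:250,140:240],None,fx=4,fy=4);b=cv2.resize(D["img"][110:210,230:330],None,fx=4,fy=4)
cv2.imwrite("pics/c3.png",np.hstack([a,b]))
E
```

```text
[  74.75404454 -207.52057459  111.11351017] 38.264381572986835 14.5 [-0.23448204 -0.11780306  0.51736315] [[-0.082  0.997 -0.001]
 [ 0.997  0.082  0.002]
 [ 0.002 -0.001 -1.   ]]
```

View pics/c3.png

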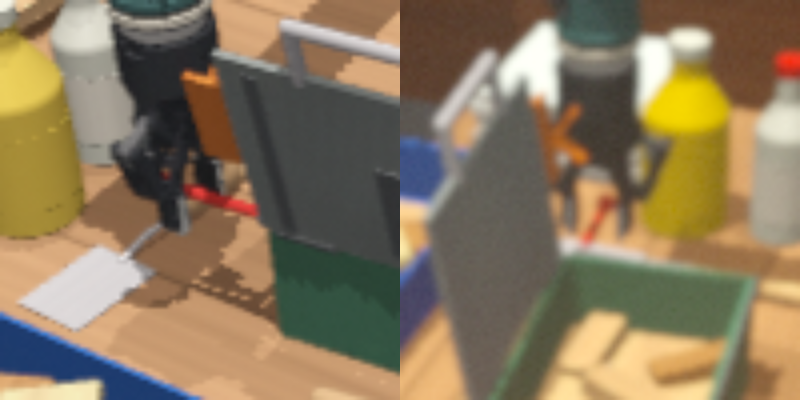

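The pin is between the fingers. I'll shift outward a little, go down 4 mm and close.

Emit:
{"method": "play_rows", "body": {"travel": [[-0.003,-0.0017,0.002],[-0.003,0,0.0015],[0,0,0],[0,0,0],[0,0,0],[0,0,0],[0,0,0],[0,0,0]], "twist": [0,0,0,0,0,0,0,0], "grip": [-0.1,-0.1,-1,-1,-1,-1,-1,-1], "squeeze": 30}}

```text
time: 15.4
tool_pos: [660.2, -272.4, 109.4]
orientation: [[-0.08, 0.997, 0.001], [0.997, 0.08, -0.001], [-0.001, 0.001, -1.0]]
force: [0.5, -0.9, 0.7]
opening: 8.7
grasp_force: 29.2
```

```bash
python3 - <<'E'
from h import *
from cell import *
from arc import rows
p=np.load("p.npy");s=sense();print(binf(p,s["tool_pos"]),s["opening"],s["grasp_force"],s["time"],s["force"],s["orientation"].round(3))
S,D=capture("scene"),capture("side")
for n,d in (("scene",S),("side",D)):
    h=d["img"].astype(int);m=(h[...,2]>150)&(h[...,1]<70)&(h[...,0]<70);ys,xs=np.nonzero(m);k=(xs>150)&(xs<300)&(ys>155);print(n,sorted(zip(xs[k].tolist(),ys[k].tolist()))[:4],sorted(zip(xs[k].tolist(),ys[k].tolist()))[-3:],k.sum())
    for st in (0,.05,.1): print(st,[proj(d,w(p,(-65+138*np.cos(st),y,95.5+138*np.sin(st))))[0].round(1).tolist() for y in (-150,-238)])
for a,b in ((.05,.45),(.45,.81)): rows(a,b,12,138,lambda t:(-65+138*np.cos(t),95.5+138*np.sin(t)))
E
```

```text
[  73.10098873 -216.03313958  109.36640129] 8.703741878495071 29.198082983493805 15.4 [ 0.49468512 -0.90044665  0.73811894] [[-0.08   0.997  0.001]
 [ 0.997  0.08  -0.001]
 [-0.001  0.001 -1.   ]]
scene [(188, 198), (188, 199), (189, 198), (189, 199)] [(202, 203), (203, 202), (203, 203)] 24
0 [[203.3, 204.5], [179.4, 197.2]]
0.05 [[203.1, 202.6], [179.1, 195.3]]
0.1 [[202.9, 200.7], [178.9, 193.4]]
side [] [] 0
0 [[275.9, 174.0], [281.7, 162.6]]
0.05 [[275.9, 172.3], [281.8, 160.9]]
0.1 [[276.1, 170.7], [281.9, 159.3]]
[[0, -0.0003, -0.0046], [0, -0.0005, -0.0046], [0, -0.0006, -0.0046], [0, -0.0008, -0.0045], [0, -0.0009, -0.0045], [0, -0.0011, -0.0045], [0, -0.0012, -0.0044], [0, -0.0014, -0.0044], [0, -0.0015, -0.0043], [0, -0.0016, -0.0043], [0, -0.0018, -0.0042], [0, -0.0019, -0.0042]] [ 59.3 155.5]
[[0, -0.0019, -0.0037], [0, -0.002, -0.0036], [0, -0.0021, -0.0036], [0, -0.0022, -0.0035], [0, -0.0023, -0.0035], [0, -0.0024, -0.0034], [0, -0.0025, -0.0033], [0, -0.0026, -0.0032], [0, -0.0027, -0.0032], [0, -0.0028, -0.0031], [0, -0.0029, -0.003], [0, -0.003, -0.0029]] [ 30.2 195.5]
```

The stay starts at about 0.04 rad. Raising it along the arc.

Emit:
{"method": "play_rows", "body": {"travel": [[0,-0.0003,-0.0046],[0,-0.0005,-0.0046],[0,-0.0006,-0.0046],[0,-0.0008,-0.0045],[0,-0.0009,-0.0045],[0,-0.0011,-0.0045],[0,-0.0012,-0.0044],[0,-0.0014,-0.0044],[0,-0.0015,-0.0043],[0,-0.0016,-0.0043],[0,-0.0018,-0.0042],[0,-0.0019,-0.0042]], "twist": [0,0,0,0,0,0,0,0,0,0,0,0], "grip": [-1,-1,-1,-1,-1,-1,-1,-1,-1,-1,-1,-1]}}

```text
time: 16.7
tool_pos: [646.5, -273.4, 162.8]
orientation: [[-0.08, 0.997, 0.001], [0.997, 0.08, -0.001], [-0.001, 0.001, -1.0]]
force: [5.1, -3.8, -1.0]
opening: 9.0
grasp_force: 29.2
```

Emit:
{"method": "play_rows", "body": {"travel": [[0,-0.0019,-0.0037],[0,-0.002,-0.0036],[0,-0.0021,-0.0036],[0,-0.0022,-0.0035],[0,-0.0023,-0.0035],[0,-0.0024,-0.0034],[0,-0.0025,-0.0033],[0,-0.0026,-0.0032],[0,-0.0027,-0.0032],[0,-0.0028,-0.0031],[0,-0.0029,-0.003],[0,-0.003,-0.0029]], "twist": [0,0,0,0,0,0,0,0,0,0,0,0], "grip": [-1,-1,-1,-1,-1,-1,-1,-1,-1,-1,-1,-1]}}

```text
time: 17.9
tool_pos: [618.0, -275.7, 203.7]
orientation: [[-0.08, 0.997, 0.003], [0.997, 0.08, -0.001], [-0.001, 0.003, -1.0]]
force: [4.6, -4.1, 0.8]
opening: 8.8
grasp_force: 29.2
```

```bash
cat > pin.py <<'E'
from h import *
from cell import *
p=np.load("p.npy");s=sense();print(binf(p,s["tool_pos"]),s["opening"],s["grasp_force"],s["time"],s["force"].round(1))
for n in ("scene","side"):
    d=capture(n)
    h=d["img"].astype(int);m=(h[...,2]>110)&(h[...,1]<.45*h[...,2])&(h[...,0]<.45*h[...,2]);ys,xs=np.nonzero(m);k=(xs>165)&(xs<310)&(ys>100)&(ys<215)
    print(n,[(x,ys[k][xs[k]==x].mean().round(1)) for x in np.unique(xs[k]).tolist()])
    for st in (.71,.81,.91): print(st,[proj(d,w(p,(-65+138*np.cos(st),y,95.5+138*np.sin(st))))[0].round(1).tolist() for y in (-150,-212,-238)])
E
python3 pin.py
```

```text
[  30.77420449 -216.0287794   203.70820518] 8.75394422520802 29.193183481693268 17.9 [ 4.6 -4.1  0.8]
scene [(182, np.float64(164.0)), (192, np.float64(165.0)), (193, np.float64(165.0))]
0.71 [[206.3, 173.9], [188.9, 169.1], [181.8, 167.1]]
0.81 [[207.7, 169.5], [190.4, 164.7], [183.2, 162.8]]
0.91 [[209.4, 165.2], [192.0, 160.5], [184.9, 158.6]]
side [(200, np.float64(214.0)), (289, np.float64(146.0)), (290, np.float64(144.5)), (291, np.float64(142.5))]
0.71 [[285.3, 152.4], [289.3, 144.6], [290.9, 141.5]]
0.81 [[288.0, 150.1], [292.0, 142.3], [293.5, 139.2]]
0.91 [[291.1, 148.1], [294.9, 140.3], [296.5, 137.2]]
```

The stay reads about 0.8 rad. I'll release, rise, and check it again.

Emit:
{"method": "play_rows", "body": {"travel": [[0,0,0],[0,0,0],[0,0,0],[0,0,0],[0,0,-0.02],[0,0,-0.03],[0,0,-0.03],[0,0,-0.03],[0,0,-0.03],[0,0,-0.03],[0,0,-0.03],[0,0,0]], "twist": [0,0,0,0,0,0,0,0,0,0,0,0], "grip": [-0.3,-0.3,-0.3,-0.3,-0.3,-0.3,-0.3,-0.3,-0.3,-0.3,-0.3,-0.3]}}

```text
time: 19.2
tool_pos: [618.4, -275.2, 407.1]
orientation: [[-0.08, 0.997, 0.007], [0.997, 0.08, -0.002], [-0.003, 0.007, -1.0]]
force: [0.4, 0.4, -0.3]
opening: 29.8
grasp_force: 0.0
```

```bash
python3 pin.py
```

```text
[  31.26075751 -215.49932231  407.1283027 ] 29.797019241864486 0.0 19.2 [ 0.4  0.4 -0.3]
scene [(182, np.float64(163.5)), (183, np.float64(163.5)), (184, np.float64(163.5)), (185, np.float64(163.5)), (186, np.float64(164.0)), (187, np.float64(164.0)), (188, np.float64(165.0)), (189, np.float64(165.0)), (190, np.float64(165.0)), (191, np.float64(165.0)), (192, np.float64(165.0)), (193, np.float64(165.0))]
0.71 [[206.3, 173.9], [188.9, 169.1], [181.8, 167.1]]
0.81 [[207.7, 169.5], [190.4, 164.7], [183.2, 162.8]]
0.91 [[209.4, 165.2], [192.0, 160.5], [184.9, 158.6]]
side [(289, np.float64(146.5)), (290, np.float64(145.0)), (292, np.float64(140.5)), (293, np.float64(139.5))]
0.71 [[285.3, 152.4], [289.3, 144.6], [290.9, 141.5]]
0.81 [[288.0, 150.1], [292.0, 142.3], [293.5, 139.2]]
0.91 [[291.1, 148.1], [294.9, 140.3], [296.5, 137.2]]
```

Stay is at about 0.80 rad, so it's good. Back to the bar.

Emit:
{"method": "play_rows", "body": {"travel": [[0.0196,0.0086,0],[0.0196,0.0086,0],[0.0196,0.0086,0],[0.0196,0.0086,0],[0.0196,0.0086,0],[0.0196,0.0086,0],[0.0196,0.0086,0],[0.0196,0.0086,0],[0.0196,0.0086,0],[0.0196,0.0086,0],[0.0196,0.0086,0],[0,0,0]], "twist": [0,0,0,0,0,0,0,0,0,0,0,0], "grip": [-0.2,-0.2,-0.2,-0.2,-0.2,-0.2,-0.2,-0.2,-0.2,-0.2,-0.2,-0.2]}}

```text
time: 20.5
tool_pos: [693.8, -48.6, 399.9]
orientation: [[-0.086, 0.996, -0.003], [0.996, 0.086, 0.003], [0.003, -0.003, -1.0]]
force: [-0.4, 0.9, 0.4]
opening: 34.1
grasp_force: 0.0
```

```bash
python3 - <<'E'
from h import *
from cell import *
p=np.load("p.npy");s=sense();print(binf(p,s["tool_pos"]),s["opening"],s["time"])
d=capture("wrist");im=d["img"].copy()
for t in (1.75,):
  for y in (-60,60):
    u=fp(d,w(p,(85-210*np.cos(t)+4*np.sin(t),y,110+210*np.sin(t)+4*np.cos(t)))[0]);print(u);cv2.drawMarker(im,tuple(int(round(v)) for v in u),(255,0,255),0,9,1)
cv2.imwrite("pics/w3.png",im)
E
```

```text
[124.39537609   4.37934755 399.94821009] 34.062453971963706 20.5
[280.82335513 313.38872731]
[282.66043738 146.24171618]
```

View pics/w3.png

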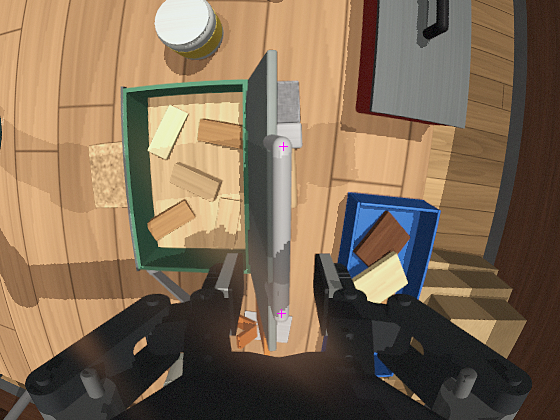

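The bar is at the predicted place, (282,146)–(281,313). I'm descending and pinching it.

Emit:
{"method": "play_rows", "body": {"travel": [[0,0.002,0.015],[0,0,0.015],[0,0,0.015],[0,0,0.015],[0,0,0.015],[0,0,0.005],[0,0,0],[0,0,0]], "twist": [0,0,0,0,0,0,0,0], "grip": [-0.2,-0.2,-0.2,-0.2,-0.2,-0.2,-0.2,-0.2]}}

```text
time: 21.35
tool_pos: [696.4, -52.7, 322.7]
orientation: [[-0.08, 0.997, 0.001], [0.997, 0.08, 0.0], [0.0, 0.001, -1.0]]
force: [0.8, 0.4, 0.1]
opening: 34.4
grasp_force: 0.0
```

```bash
python3 - <<'E'
from h import *
from cell import *
p=np.load("p.npy");s=sense();print(binf(p,s["tool_pos"]),s["opening"],s["time"],s["force"])
E
```

```text
[1.26659543e+02 7.86478515e-02 3.22694512e+02] 34.412331933474775 21.35 [0.81853313 0.35349841 0.10264616]
```

Emit:
{"method": "play_rows", "body": {"travel": [[0,0,0],[0,0,0],[0,0,0],[0,0,0],[0,0,0],[0,0,0]], "twist": [0,0,0,0,0,0], "grip": [-1,-1,-1,-1,-1,-1], "squeeze": 30}}

```text
time: 21.95
tool_pos: [695.9, -52.7, 323.1]
orientation: [[-0.08, 0.997, 0.0], [0.997, 0.08, -0.0], [-0.0, 0.0, -1.0]]
force: [-3.6, -0.8, 5.0]
opening: 10.9
grasp_force: 29.6
```

```bash
python3 - <<'E'
from h import *
from cell import *
from arc import *
p=np.load("p.npy");s=sense();print(binf(p,s["tool_pos"]),s["opening"],s["grasp_force"],s["time"],s["force"])
for a,b,n in ((1.75,1.5,10),(1.5,1.25,12),(1.25,1.17,8),(1.17,1.13,8)): rows(a,b,n,0,lid)
E
```

```text
[1.26225883e+02 1.05331800e-01 3.23140087e+02] 10.883476350270673 29.586289823055267 21.95 [-3.55676363 -0.79303967  5.02977926]
[[0, -0.0052, -0.001], [0, -0.0052, -0.0008], [0, -0.0052, -0.0007], [0, -0.0052, -0.0006], [0, -0.0052, -0.0004], [0, -0.0052, -0.0003], [0, -0.0052, -0.0002], [0, -0.0053, -0.0001], [0, -0.0053, 0.0001], [0, -0.0052, 0.0002]] [ 74.1 319.8]
[[0, -0.0044, 0.0003], [0, -0.0044, 0.0004], [0, -0.0044, 0.0005], [0, -0.0043, 0.0005], [0, -0.0043, 0.0006], [0, -0.0043, 0.0007], [0, -0.0043, 0.0008], [0, -0.0043, 0.0009], [0, -0.0043, 0.001], [0, -0.0042, 0.0011], [0, -0.0042, 0.0012], [0, -0.0042, 0.0013]] [ 22.6 310.5]
[[0, -0.002, 0.0006], [0, -0.002, 0.0007], [0, -0.002, 0.0007], [0, -0.002, 0.0007], [0, -0.002, 0.0007], [0, -0.002, 0.0007], [0, -0.002, 0.0008], [0, -0.002, 0.0008]] [  6.8 304.9]
[[0, -0.001, 0.0004], [0, -0.001, 0.0004], [0, -0.001, 0.0004], [0, -0.001, 0.0004], [0, -0.001, 0.0004], [0, -0.001, 0.0004], [0, -0.001, 0.0004], [0, -0.001, 0.0004]] [ -1.  301.6]
```

Emit:
{"method": "play_rows", "body": {"travel": [[0,-0.0052,-0.001],[0,-0.0052,-0.0008],[0,-0.0052,-0.0007],[0,-0.0052,-0.0006],[0,-0.0052,-0.0004],[0,-0.0052,-0.0003],[0,-0.0052,-0.0002],[0,-0.0053,-0.0001],[0,-0.0053,0.0001],[0,-0.0052,0.0002]], "twist": [0,0,0,0,0,0,0,0,0,0], "grip": [-1,-1,-1,-1,-1,-1,-1,-1,-1,-1]}}

```text
time: 22.95
tool_pos: [643.3, -57.1, 325.7]
orientation: [[-0.08, 0.997, -0.001], [0.997, 0.08, -0.0], [-0.0, -0.001, -1.0]]
force: [0.9, -1.4, 3.6]
opening: 10.8
grasp_force: 31.0
```

Emit:
{"method": "play_rows", "body": {"travel": [[0,-0.0044,0.0003],[0,-0.0044,0.0004],[0,-0.0044,0.0005],[0,-0.0043,0.0005],[0,-0.0043,0.0006],[0,-0.0043,0.0007],[0,-0.0043,0.0008],[0,-0.0043,0.0009],[0,-0.0043,0.001],[0,-0.0042,0.0011],[0,-0.0042,0.0012],[0,-0.0042,0.0013]], "twist": [0,0,0,0,0,0,0,0,0,0,0,0], "grip": [-1,-1,-1,-1,-1,-1,-1,-1,-1,-1,-1,-1]}}

```text
time: 24.15
tool_pos: [592.3, -61.2, 316.6]
orientation: [[-0.08, 0.997, 0.0], [0.997, 0.08, -0.0], [-0.0, 0.0, -1.0]]
force: [3.3, 0.3, -4.7]
opening: 10.9
grasp_force: 30.0
```

Emit:
{"method": "play_rows", "body": {"travel": [[0,-0.002,0.0006],[0,-0.002,0.0007],[0,-0.002,0.0007],[0,-0.002,0.0007],[0,0,0]], "twist": [0,0,0,0,0], "grip": [-1,-1,-1,-1,-1]}}

```text
time: 24.65
tool_pos: [584.1, -61.9, 313.6]
orientation: [[-0.08, 0.997, -0.001], [0.997, 0.08, -0.0], [-0.0, -0.001, -1.0]]
force: [0.0, -0.6, -0.3]
opening: 10.9
grasp_force: 30.8
```

```bash
python3 pin.py
```

```text
[ 1.40506073e+01 -1.39873520e-01  3.13572234e+02] 10.865099014973863 30.839465260505676 24.65 [ 0.  -0.6 -0.3]
scene [(182, np.float64(163.5)), (183, np.float64(163.0)), (184, np.float64(163.0)), (185, np.float64(163.5)), (186, np.float64(164.0)), (187, np.float64(164.0)), (188, np.float64(164.5)), (189, np.float64(165.0)), (190, np.float64(165.0)), (191, np.float64(165.0)), (192, np.float64(165.5)), (193, np.float64(166.0)), (194, np.float64(166.0)), (195, np.float64(166.0)), (196, np.float64(167.0)), (197, np.float64(167.0)), (198, np.float64(167.0)), (199, np.float64(167.0))]
0.71 [[206.3, 173.9], [188.9, 169.1], [181.8, 167.1]]
0.81 [[207.7, 169.5], [190.4, 164.7], [183.2, 162.8]]
0.91 [[209.4, 165.2], [192.0, 160.5], [184.9, 158.6]]
side [(291, np.float64(141.5)), (292, np.float64(140.5)), (293, np.float64(140.0))]
0.71 [[285.3, 152.4], [289.3, 144.6], [290.9, 141.5]]
0.81 [[288.0, 150.1], [292.0, 142.3], [293.5, 139.2]]
0.91 [[291.1, 148.1], [294.9, 140.3], [296.5, 137.2]]
```

Emit:
{"method": "play_rows", "body": {"travel": [[0,-0.002,0.0007],[0,-0.002,0.0007],[0,-0.002,0.0008],[0,-0.002,0.0008],[0,0,0]], "twist": [0,0,0,0,0], "grip": [-1,-1,-1,-1,-1]}}

```text
time: 25.25
tool_pos: [576.3, -62.5, 310.8]
orientation: [[-0.08, 0.997, -0.0], [0.997, 0.08, -0.0], [-0.0, -0.0, -1.0]]
force: [1.3, -0.6, -1.8]
opening: 11.1
grasp_force: 30.6
```

Emit:
{"method": "play_rows", "body": {"travel": [[0,-0.001,0.0004],[0,-0.001,0.0004],[0,-0.001,0.0004],[0,-0.001,0.0004],[0,0,0]], "twist": [0,0,0,0,0], "grip": [-1,-1,-1,-1,-1]}}

```text
time: 25.75
tool_pos: [572.3, -62.8, 309.3]
orientation: [[-0.08, 0.997, -0.001], [0.997, 0.08, -0.0], [-0.0, -0.001, -1.0]]
force: [-0.2, -1.4, -1.3]
opening: 11.0
grasp_force: 30.6
```

Emit:
{"method": "play_rows", "body": {"travel": [[0,-0.001,0.0004],[0,-0.001,0.0004],[0,0,0]], "twist": [0,0,0], "grip": [-1,-1,-1]}}

```text
time: 26.05
tool_pos: [570.5, -62.9, 308.5]
orientation: [[-0.08, 0.997, -0.0], [0.997, 0.08, -0.0], [-0.0, -0.0, -1.0]]
force: [1.2, -1.0, -1.2]
opening: 10.7
grasp_force: 30.5
```

```bash
python3 pin.py
```

```text
[ 3.97236018e-01 -1.21422910e-01  3.08501966e+02] 10.72469711104727 30.52515149116516 26.05 [ 1.2 -1.  -1.2]
scene [(182, np.float64(163.5)), (183, np.float64(163.0)), (184, np.float64(163.0)), (185, np.float64(163.5)), (186, np.float64(164.0)), (187, np.float64(164.0)), (188, np.float64(164.5)), (189, np.float64(165.0)), (190, np.float64(165.0)), (191, np.float64(165.0)), (192, np.float64(165.5)), (193, np.float64(166.0)), (194, np.float64(166.0)), (195, np.float64(166.0)), (196, np.float64(167.0)), (197, np.float64(167.0)), (198, np.float64(167.0)), (199, np.float64(167.0)), (200, np.float64(167.5))]
0.71 [[206.3, 173.9], [188.9, 169.1], [181.8, 167.1]]
0.81 [[207.7, 169.5], [190.4, 164.7], [183.2, 162.8]]
0.91 [[209.4, 165.2], [192.0, 160.5], [184.9, 158.6]]
side [(202, np.float64(213.0))]
0.71 [[285.3, 152.4], [289.3, 144.6], [290.9, 141.5]]
0.81 [[288.0, 150.1], [292.0, 142.3], [293.5, 139.2]]
0.91 [[291.1, 148.1], [294.9, 140.3], [296.5, 137.2]]
```

Emit:
{"method": "play_rows", "body": {"travel": [[0,-0.001,0.0005],[0,-0.001,0.0005],[0,0,0]], "twist": [0,0,0], "grip": [-1,-1,-1]}}

```text
time: 26.45
tool_pos: [569.9, -63.0, 308.2]
orientation: [[-0.08, 0.997, 0.004], [0.997, 0.08, -0.0], [-0.0, 0.004, -1.0]]
force: [4.3, -1.7, 0.9]
opening: 10.5
grasp_force: 30.6
```

Emit:
{"method": "play_rows", "body": {"travel": [[0,-0.001,0.0005],[0,0,0],[0,0,0]], "twist": [0,0,0], "grip": [-1,-1,-1]}}

```text
time: 26.75
tool_pos: [569.7, -63.0, 308.2]
orientation: [[-0.08, 0.997, 0.006], [0.997, 0.08, 0.0], [-0.0, 0.006, -1.0]]
force: [7.2, -2.7, 0.0]
opening: 10.7
grasp_force: 30.7
```

Contact: the bar stopped at lid ≈ 1.13 with 7 N of resistance. I'll ease back a touch, open, and lift straight up.

Emit:
{"method": "play_rows", "body": {"travel": [[0,0.001,-0.0005],[0,0.001,0],[0,0,0],[0,0,0],[0,0,0],[0,0,0],[0,0,-0.01],[0,0,-0.02],[0,0,-0.02],[0,0,-0.02],[0,0,-0.02],[0,0,0]], "twist": [0,0,0,0,0,0,0,0,0,0,0,0], "grip": [-1,-1,-0.2,-0.2,-0.2,-0.2,-0.2,-0.2,-0.2,-0.2,-0.2,-0.2]}}

```text
time: 27.95
tool_pos: [570.8, -62.5, 401.1]
orientation: [[-0.08, 0.997, 0.006], [0.997, 0.08, -0.001], [-0.001, 0.006, -1.0]]
force: [1.2, -0.0, 0.3]
opening: 34.5
grasp_force: 0.0
```

```bash
python3 pin.py; python3 - <<'E'
from h import *
from cell import *
p=np.load("p.npy");d=capture("wrist");s=sense();print(binf(p,s["tool_pos"]))
g=d["img"].astype(int)
for t in (1.0,1.07,1.13,1.19):
    print(t,[fp(d,w(p,(85-210*np.cos(t)+4*np.sin(t),y,110+210*np.sin(t)+4*np.cos(t)))[0]).round(1).tolist() for y in (-57,57)])
for r in (175,200,225,250): print(r,d["img"][r,225:325:3].mean(1).round().astype(int).tolist())
m=masks_of("lid_bar","wrist");print([(q["score"],q["rect"]) for q in m])
E
```

```text
[7.47968633e-01 2.35804382e-01 4.01128668e+02] 34.48954959160209 0.0 27.95 [ 1.2 -0.   0.3]
scene [(182, np.float64(163.5)), (183, np.float64(163.0)), (184, np.float64(163.0)), (185, np.float64(163.5)), (186, np.float64(164.0)), (187, np.float64(164.0)), (188, np.float64(164.5)), (189, np.float64(165.0)), (190, np.float64(165.0)), (191, np.float64(165.0)), (192, np.float64(165.5)), (193, np.float64(166.0)), (194, np.float64(166.0)), (195, np.float64(166.0)), (196, np.float64(167.0)), (197, np.float64(167.0)), (198, np.float64(167.0)), (199, np.float64(167.0)), (200, np.float64(167.5))]
0.71 [[206.3, 173.9], [188.9, 169.1], [181.8, 167.1]]
0.81 [[207.7, 169.5], [190.4, 164.7], [183.2, 162.8]]
0.91 [[209.4, 165.2], [192.0, 160.5], [184.9, 158.6]]
side [(202, np.float64(213.5)), (291, np.float64(142.0)), (292, np.float64(140.5)), (293, np.float64(140.0))]
0.71 [[285.3, 152.4], [289.3, 144.6], [290.9, 141.5]]
0.81 [[288.0, 150.1], [292.0, 142.3], [293.5, 139.2]]
0.91 [[291.1, 148.1], [294.9, 140.3], [296.5, 137.2]]
[-8.41551913e-01 -2.19963578e-02  3.97057430e+02]
1.0 [[247.4, 287.7], [2
[... 205 characters left out ...]
9, 151, 173, 193, 188, 173, 114, 98, 105, 91, 134, 137, 121, 112, 108, 110, 108, 110, 111]
200 [59, 23, 202, 191, 200, 203, 143, 138, 207, 203, 190, 64, 70, 97, 92, 123, 150, 176, 189, 186, 174, 128, 147, 146, 103, 135, 144, 111, 108, 112, 112, 109, 109, 109]
225 [139, 156, 147, 149, 145, 151, 98, 97, 96, 158, 143, 160, 134, 130, 137, 123, 148, 173, 189, 189, 172, 129, 141, 142, 110, 120, 144, 104, 110, 108, 109, 108, 111, 110]
250 [67, 65, 71, 69, 69, 67, 61, 69, 64, 61, 64, 57, 56, 52, 54, 51, 108, 147, 110, 110, 105, 53, 43, 42, 96, 163, 141, 104, 115, 115, 117, 116, 113, 114]
[(0.59, [272.1, 45.4, 355.0, 346.3]), (0.45, [151.7, 135.6, 203.5, 203.4]), (0.16, [239.3, 313.5, 323.3, 335.8])]
```

Bar column at about 280 px gives lid ≈ 1.14 rad, and the stay is at ≈ 0.80. The computed pin-to-seat distance is about 1 mm, and the gripper is clear. Handing in.

```bash
python3 -c "
from cell import *
print(job_done())"
```

```text
the job is handed in; nothing more can be done
None
```

The bin lid is propped on its stay at about 1.14 rad, with the pin about 1 mm from its seat by my measurements; the gripper is clear and the job was handed in at about 28 s, with no verdict returned.

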